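# Rock the angle gauge on the stud to its mark and hold it

## Robot

A 6-joint arm with a two-finger parallel gripper is mounted at the origin on the work surface. World frame = base frame: x ahead of the robot, y to its left, z up, the work surface at z = 0. Lengths are in m, angles in rad, forces in N, time in s.
With the tool pointing down it reaches from about 0.3 to 0.775 m from the base axis. Payload 14.6 kg.
Tool frame: the origin (TCP) lies at the very end of the fingers, on their centre line; the grasp point (between the pads) lies 19 mm behind it; z points along the fingers, y is the line along which they close (so a half turn about z gives the same grasp; the last joint's range is limited). The gripper opens to 94 mm and grips with 3 to 60 N. Pads are 16 mm wide; open, the fingers measure 119 mm over their backs; the gripper's body (75 mm by 177 mm) begins 78 mm behind the grasp point.
Start: joints at [-1.292, 0.3, 1.521, -0, 1.321, -0.067], TCP at [0.186, -0.517, 0.205] pointing down, gripper open.
Joint ranges: [-3.03, 3.03], [-0.79, 2.21], [0.23, 2.52], [-1.04, 4.18], [0, 3.07], [-2.55, 2.55]. Speed limits (rad/s): [2.22, 2.22, 2.57, 3.14, 3.14, 3.14].

## Interface

Orientations are given as [roll, pitch, yaw] about the fixed x, y, z axes, in that order (R = Rz(yaw) Ry(pitch) Rx(roll)).
In Python, from station import ctrl gives the robot as it stands.
- The arm moves only by the tool carry_out, never from a script. Its argument "motion" is text: rows parted by semicolons, each of 7 numbers parted by spaces: the shift along the world's x, y, z in m, then the turn, a rotation vector about the world's x, y, z in degrees, then the closure in counts, from 0 (fully open) to 255 (shut). In form: dx dy dz wx wy wz hand; .... A call has 1 to 20 rows; each row shifts and turns the commanded pose from where the row before left it; what a row does not reach is not made up. A row lasts 1/12 s, in which the tool goes at most 41.7 mm and 7.16 degrees, less where a joint would pass 70% of its speed; a pose out of reach is approached as far as the arm can. A call is refused whole if a number of a shift passes 0.0417 or a number of a turn 7.16, either way. A call with a gripper value outside its range is refused whole. The fingers move at their own pace and stop on an object; "grip_force" is the grip in N (left out, the last holds). Time passes only in rows, so rows that do not move let the fingers close. It gives the time, the measured TCP pose, the force, the opening and the grip force at its end, in the units of the state.
- ctrl.get_obs(): the state, without advancing time (a new reading comes with each control period).
- ctrl.camera(name): name is "scene" or "top" or "wrist"; returns a dict with "pixels" (400x640x3 uint8, red, green, blue), "range_z" (400x640 float32, m along the optical axis (not along the pixel's ray), 0 where there is no reading), "K" (3x3 intrinsics, pixels), "position" and "attitude" of the camera in the world. Camera axes: x right, y up, looking along -z (the intrinsics and any distortion apply to the point x, -y, -z); pixel columns grow to the right and rows downward; lengths in m; the calibration is good to about 2 mm. A picture is of the moment at which its call begins.
- ctrl.hand_in(): hands the job in; it is judged then, once.
The state is a dict: "time_s": time; "qpos": joint angles; "joint_vel": joint speeds; "tau": joint torques, N m; "ee_pos": TCP position; "eef_rot": TCP orientation; "force": force on the tool from outside, world axes, zero at the start; "moment": the same for the moment, N m; "grip_width": finger opening in m; "grip_force": force on a finger pad.
Only numpy, scipy, OpenCV 4.12 (cv2) and the standard library are available. Lean on these libraries where they do the work, as an engineer would, in place of code of your own. Each camera call takes 0.05 s, during which the arm holds its last target. There are 200 camera calls.

## Task

Lay the thin cork pad squared up on the sloping top of the wooden stud block and let go of it, so the metal will not mar the old wood. Then take the angle gauge by its handle, stand it upright on the pad lengthwise along the stud, and rock it on the pad until its swinging pointer settles on the black index mark. Finish there, still holding the gauge steady, gently pressed on the pad with the pointer on the mark; leave the offcut, the jar and the screwdriver where they are.

Things in the scene. Friction and masses are not known exactly. Their poses are not given: they have to be found in the camera images.
- stud: stub of brown timber stud on a dark joist offcut, fixed to the table. Origin: centre of the underside. Dark base 120 (x) x 100 (y) x 22 mm high; the stud on it is 72 (x) x 42 (y) mm, its top's centre 60 mm above the table. The top is out of true: it slopes down towards the stud's +x by 0.07 rad (2.5 mm lower at the +x end, 2.5 mm higher at the -x end), level along y
- stud_top (a point): centre of the stud's sloping top face, 60 mm above the table
- pad: loose rectangular cork pad, 72 (x) x 46 (y) x 6 mm thick, 30 g, lying flat on the table at the start. Origin: centre of its underside. Pinched across its 46 mm width; laid with its x along the stud's x it overhangs the stud by 2 mm on each long side
- gauge: loose pendulum angle gauge, 0.3 kg, 160 mm tall, both faces alike, standing on the table. Origin: centre of the underside; x along its length, y normal to the dial, z up. Aluminium foot 60 (x) x 34 (y) x 12 mm; white dial plate 100 (x) x 6 (y) mm up to z = 118 mm; black handle 40 (x) x 16 (y) mm, z = 118 to 160 mm. Rocks on its +x or -x foot edge, 30 mm from the centre
- gauge_handle (a point): centre of the gauge's black handle, 140 mm above its underside; pinch it here across y (16 mm)
- pointer (a joint): swing (rad) of the dark pointer needle with a small brass bob, a needle on each face, on a pivot 112 mm above the gauge's underside. It hangs plumb, so its value is the lean of the gauge: 0 upright, positive when the handle leans towards the gauge's +x; the tip then moves towards +x on the dial. It swings for about a second after a movement; nothing can touch it
- mark (a joint): where the black index mark stands on the dial, same pivot, zero and sign as the pointer (rad); between 0.19 and 0.33, a different setting each time; stays put. The pointer is on the mark when the two values are equal
- pointer_tip (a point): tip of the pointer, 68 mm from the pivot, at mid-thickness of the gauge; axes turn with the pointer
- mark_tip (a point): inner end of the index mark (a black bar 8 mm wide, 18 mm long, on both faces), 70 mm from the pivot, at mid-thickness of the gauge; z points to the pivot, x along the arc
- offcut: bystander: loose brown joist offcut, 45 x 120 x 38 mm high; origin: centre of the underside
- jar: bystander: amber wax jar, 60 mm across, 60 mm high; origin: centre of the underside
- driver: bystander: screwdriver lying flat, about 0.2 m long; origin near its middle
There are look-alikes about, which are no part of the job. Of the things that look like the stud, the largest one is meant.

How it is judged:
By the outcome, as a careful person would: the job done as asked, in the order asked, and still so for the second after the job is handed in, while the arm keeps its last pose, push and grip.
It also fails if it takes over 56 s, if anything falls off the work surface, if the arm or the gripper's body presses on something with over 40 N, if the wrist force passes 120 N, or if a joint passes its speed limit or range.

## Working session

There is one attempt and no reset: what is moved stays moved. The work goes in short steps, Python scripts to look and compute and a tool call to move; the robot and the scene stay as the last step left them, time stands still between calls to the robot, and variables do not carry over. Pictures are saved under pics/ and viewed, at most 10 in all, crops included, and the job is handed in when it is done.

Besides the shell and the picture viewer there is one more tool, called after "Call:" by a JSON object that holds its "method" and its "body", one argument or row to a line. carry_out: Moves the arm, as the interface text tells. Its arguments: {"type":"object","properties":{"motion":{"type":"string"},"grip_force":{"type":"number"}},"required":["motion"]}

```bash
mkdir -p pics; ls
cat > h.py <<'E'
import numpy as np,cv2
from station import ctrl
from scipy.spatial.transform import Rotation as R
def att(a):
    a=np.array(a,float)
    if a.shape==(3,3): return a
    return R.from_euler('xyz',a).as_matrix() if a.size==3 else R.from_quat(a).as_matrix()
def cloud(c):
    K=np.array(c['K']);z=c['range_z'];v,u=np.mgrid[:z.shape[0],:z.shape[1]]
    P=np.stack([(u-K[0,2])/K[0,0]*z,-(v-K[1,2])/K[1,1]*z,-z],-1)
    W=P@att(c['attitude']).T+np.array(c['position']);W[z<=0]=np.nan
    return W
E
python3 - <<'E'
from h import *
for n in('scene','top'):
    c=ctrl.camera(n);print(n,{k:(v if k not in('pixels','range_z') else v.shape) for k,v in c.items()})
    cv2.imwrite(f'pics/{n}0.png',c['pixels'][...,::-1]);np.savez(f'{n}0.npz',W=cloud(c),p=c['pixels'])
print(ctrl.get_obs())
E
```

```text
pics
scene {'pixels': (400, 640, 3), 'range_z': (400, 640), 'K': array([[365.56765436,   0.        , 321.75030553],
       [  0.        , 365.56765436, 195.64200183],
       [  0.        ,   0.        ,   1.        ]]), 'position': array([ 0.98381025, -0.20458376,  0.87234128]), 'attitude': array([ 5.18994722e-01, -9.80669074e-04,  1.09680883e+00])}
top {'pixels': (400, 640, 3), 'range_z': (400, 640), 'K': array([[461.64462732,   0.        , 324.17586478],
       [  0.        , 461.64462732, 197.88080254],
       [  0.        ,   0.        ,   1.        ]]), 'position': array([0.52521008, 0.00705366, 1.16541818]), 'attitude': array([ 0.06138709, -0.00875329, -1.59736651])}
{'time_s': 0.1, 'qpos': array([-1.29161135e+00,  3.00403183e-01,  1.52150192e+00, -2.57604565e-05,
        1.32069887e+00, -6.66078155e-02]), 'joint_vel': array([-1.21148213e-03, -2.34972239e-03, -1.41004598e-03,  3.15742138e-05,
       -2.08008395e-03,  1.56807890e-03]), 'tau': array([ 9.36254764e-04, -5.32646942e+01, -3.53283834e+01,  7.09441979e-02,
        2.35002738e-02, -4.80400274e-05]), 'ee_pos': array([ 0.18634206, -0.51722807,  0.20495707]), 'eef_rot': array([-3.14058192e+00, -4.24146468e-05,  3.45799154e-01]), 'force': array([-0.57017693, -1.28953695,  0.11404586]), 'moment': array([-0.02767427,  0.0142897 , -0.00670445]), 'grip_force': 0.0, 'grip_width': 0.09427847940288481}
```

View pics/scene0.png

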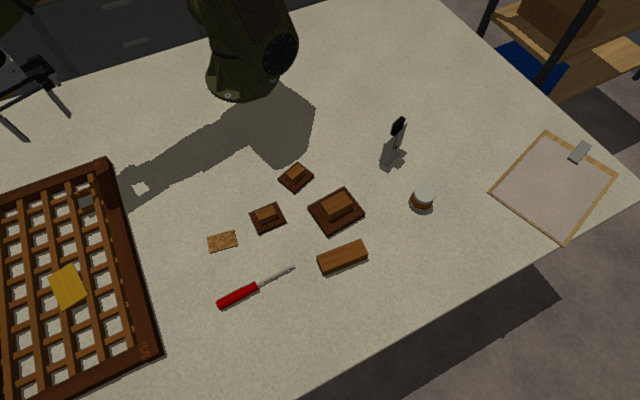

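View pics/top0.png

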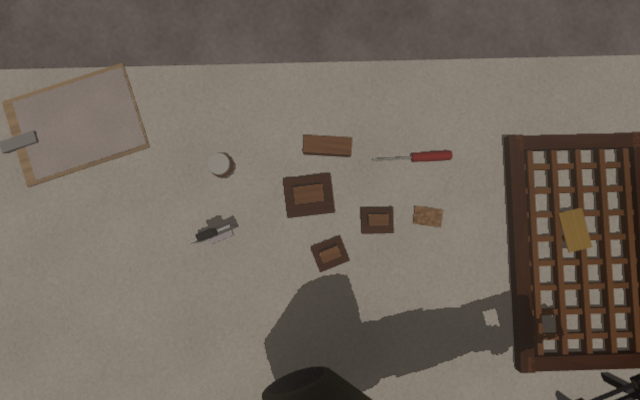

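```bash
cat > m.py <<'E'
from h import *
import sys
for n in('scene','top'):
    d=np.load(n+'0.npz');W=d['W'];p=d['p'];print(n)
    box={'stud':(309,195),'pad':(428,216),'gauge':(210,233),'off':(327,146),'jar':(221,164)} 
    C=np.load('top0.npz')['W']
    for k,(u,v) in box.items():
        c=np.nanmedian(C[v-1:v+2,u-1:u+2].reshape(-1,3),0)
        r=dict(stud=.06,pad=.06,gauge=.075,off=.075,jar=.05)[k]
        lo=dict(stud=.045,pad=.003,gauge=.006,off=.02,jar=.02)[k]
        near=np.hypot(W[...,0]-c[0],W[...,1]-c[1])<r
        m=near&(W[...,2]>lo)
        if k=='pad':
            hsv=cv2.cvtColor(p,cv2.COLOR_RGB2HSV);m=near&(hsv[...,1]>95)
        q=W[m]
        tab=W[np.hypot(W[...,0]-c[0],W[...,1]-c[1])<.12][:,2]
        rect=cv2.minAreaRect((q[:,:2]*1000).astype(np.float32))
        print(k,len(q),'rect',np.round(rect[0],1),np.round(rect[1],1),round(rect[2],1),'z',np.round(np.percentile(q[:,2],[2,50,98]),4),'tab',np.round(np.nanpercentile(tab,[10,30]),4))
        if k=='stud':
            A=np.c_[q[:,:2]-q[:,:2].mean(0),np.ones(len(q))]
            for i in range(3):
                s,*_=np.linalg.lstsq(A,q[:,2],rcond=None);e=abs(A@s-q[:,2]);A=A[e<.002];q=q[e<.002]
            print('  slope',s, len(q))
        if k=='gauge':
            for a,b in((.006,.02),(.03,.11),(.12,.17)):
                h=q[(q[:,2]>a)&(q[:,2]<b)]
                if len(h)>5: print('  ',a,len(h),np.round(h.mean(0),4),[np.round(x,1) for x in cv2.minAreaRect((h[:,:2]*1000).astype(np.float32))])
E
python3 m.py
python3 - <<'E'
import cv2
t=cv2.imread('pics/top0.png')[130:280,190:450];s=cv2.imread('pics/scene0.png')
a=cv2.resize(t,None,fx=3,fy=3,interpolation=3);b=cv2.resize(s[105:185,360:440],(260*3//3,260),interpolation=3)
import numpy as np
a[-260:,:260]=b if 0 else a[-260:,:260]
cv2.imwrite('pics/crop1.png',a)
E
```

```text
scene
stud 485 rect [604.2  30.4] [43.9 74.4] 4.8 z [0.0469 0.0591 0.0638] tab [-0.0019 -0.0004]
  slope [-0.06013694 -0.04498863  0.05905561] 245
pad 481 rect [ 544.6 -265.6] [71.1 47. ] 80.5 z [0.0017 0.0055 0.0089] tab [-0.0021 -0.0009]
gauge 694 rect [520.3 257.5] [ 33.  101.5] 9.7 z [0.0091 0.0807 0.1603] tab [-0.0023 -0.001 ]
   0.006 129 [0.5234 0.256  0.0124] [array([522.4, 254.6]), array([32.6, 92. ]), np.float64(5.8)]
   0.03 308 [0.5196 0.2509 0.0703] [array([516.5, 257.2]), array([  7. , 102.9]), np.float64(20.0)]
   0.12 179 [0.5198 0.2516 0.1471] [array([516.4, 255.8]), array([15.5, 41.8]), np.float64(20.5)]
off 1024 rect [698.5 -15.7] [119.3 102.5] 85.1 z [0.0213 0.0374 0.0404] tab [-0.0017 -0.0004]
jar 496 rect [685.2 243.5] [55.8 56.8] 79.2 z [0.0221 0.0581 0.0624] tab [-0.002  -0.0008]
top
stud 534 rect [605.   32.4] [42.2 72.9] 5.6 z [0.053  0.0598 0.0652] tab [-0.0023 -0.0003]
  slope [ 0.01703422 -0.05378045  0.05989565] 347
pad 475 rect [ 543.7 -263.7] [70.  43.8] 80.3 z [0.0015 0.0058 0.0105] tab [-0.0027 -0.0009]
gauge 525 rect [503.3 239.2] [ 77.7 115.1] 40.2 z [0.0074 0.0813 0.1623] tab [-0.0026 -0.0009]
   0.006 188 [0.5119 0.2518 0.0121] [array([506. , 237.8]), array([ 74.9, 115.3]), np.float64(45.2)]
   0.03 89 [0.5188 0.244  0.0661] [array([513.9, 256.8]), array([  5.6, 100.2]), np.float64(23.7)]
   0.12 182 [0.5163 0.2543 0.1531] [array([516.7, 255.6]), array([15.9, 94.4]), np.float64(20.7)]
off 973 rect [699.4 -14. ] [119.9 101.5] 85.3 z [0.0216 0.0375 0.0423] tab [-0.0025 -0.0006]
jar 510 rect [682.7 245.3] [55.3 56.9] 13.7 z [0.0228 0.0592 0.0643] tab [-0.0026 -0.0009]
```

View pics/crop1.png

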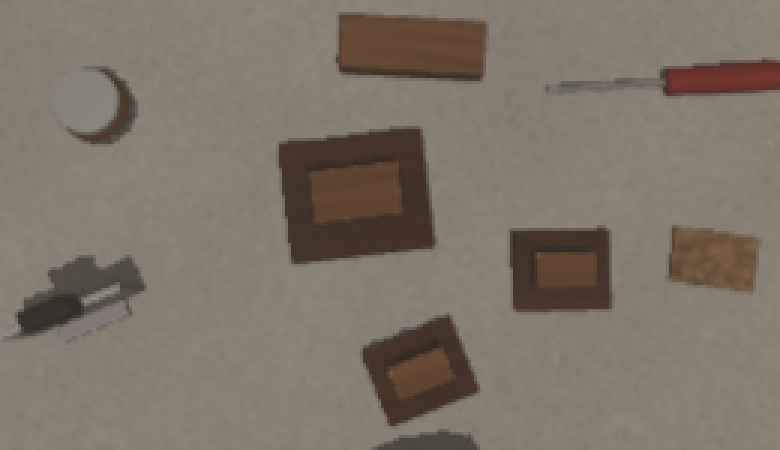

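The stud look-alikes in the top view are at (309,195), (377,220) and (330,254). The largest, at (309,195), has a 73x42 mm top and is the one meant. It slopes down towards +y, so stud x is at yaw of about 95°. The cork pad is at (428,216); the yellow thing at (575,230) is not cork. The gauge is at (207,234).

Call:
{"method": "carry_out", "body": {
  "motion": "0.0298 0.021 -0.0088 0 0 5.05 0;0.0298 0.021 -0.0088 0 0 5.05 0;0.0298 0.021 -0.0088 0 0 5.05 0;0.0298 0.021 -0.0088 0 0 5.05 0;0.0298 0.021 -0.0088 0 0 5.05 0;0.0298 0.021 -0.0088 0 0 5.05 0;0.0298 0.021 -0.0088 0 0 5.05 0;0.0298 0.021 -0.0088 0 0 5.05 0;0.0298 0.021 -0.0088 0 0 5.05 0;0.0298 0.021 -0.0088 0 0 5.05 0;0.0298 0.021 -0.0088 0 0 5.05 0;0.0298 0.021 -0.0088 0 0 5.05 0;0 0 0 0 0 0 0;0 0 0 0 0 0 0;0 0 0 0 0 0 0"
}}

```text
time_s: 1.35
ee_pos: [0.5436, -0.2656, 0.0996]
eef_rot: [-3.141, -0.0, 1.403]
force: [-0.2, -0.0, -0.3]
grip_width: 0.0944
grip_force: 0.0
```

```bash
cat > w.py <<'E'
from h import *
c=ctrl.camera('wrist');W=cloud(c);p=c['pixels']
cv2.imwrite('pics/wrist1.png',p[...,::-1])
o=ctrl.get_obs();print(o['time_s'],o['ee_pos'],np.degrees(o['eef_rot']),o['grip_width'])
hsv=cv2.cvtColor(p,cv2.COLOR_RGB2HSV)
m=(hsv[...,1]>95)&(np.hypot(W[...,0]-.544,W[...,1]+.2647)<.06)&(W[...,2]<.02)
q=W[m];print(len(q),cv2.minAreaRect((q[:,:2]*1000).astype(np.float32)),np.percentile(q[:,2],[5,50,95]))
E
python3 w.py
```

```text
1.4 [ 0.54340946 -0.26603095  0.09994173] [-1.79989598e+02  2.64122127e-03  8.03213131e+01] 0.09403526571379782
3776 ((542.6597290039062, -264.3149719238281), (71.98828125, 46.11024856567383), 80.49417877197266) [0.00403075 0.00513361 0.00627216]
```

View pics/wrist1.png

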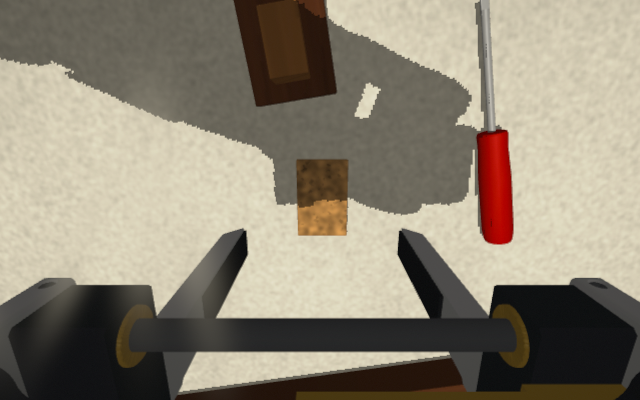

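The wrist view shows the pad at (322,197), centred between the fingers, at (0.543,-0.2645) and 80.5°. I'll descend and pinch it.

Call:
{"method": "carry_out", "body": {
  "motion": "0 0.0013 -0.025 0 0 0.1 0;0 0 -0.025 0 0 0 0;0 0 -0.025 0 0 0 0;0 0 -0.015 0 0 0 0;0 0 -0.0078 0 0 0 0;0 0 0 0 0 0 0;0 0 0 0 0 0 255;0 0 0 0 0 0 255;0 0 0 0 0 0 255;0 0 0 0 0 0 255;0 0 0 0 0 0 255;0 0 0 0 0 0 255;0 0 0 0 0 0 255;0 0 0 0 0 0 255;0 0 0 0 0 0 255;0 0 0 0 0 0 255",
  "grip_force": 12
}}

```text
time_s: 2.73
ee_pos: [0.544, -0.2641, 0.0021]
eef_rot: [3.142, 0.0, 1.405]
force: [-0.6, 0.5, 0.7]
grip_width: 0.0457
grip_force: 12.0
```

Call:
{"method": "carry_out", "body": {
  "motion": "0 0 0.02 0 0 0 255;0 0 0.035 0 0 0 255;0 0 0.035 0 0 0 255;0.006 0.02 0.03 0 0 1.5 255;0.006 0.02 0.03 0 0 1.5 255;0.006 0.02 0 0 0 1.5 255;0.006 0.02 0 0 0 1.5 255;0.006 0.02 0 0 0 1.5 255;0.006 0.02 0 0 0 1.5 255;0.006 0.02 0 0 0 1.5 255;0.006 0.02 0 0 0 1.5 255;0.006 0.02 0 0 0 1.5 255;0.006 0.014 0 0 0 1.2 255;0 0 0 0 0 0 255;0 0 0 0 0 0 255;0 0 0 0 0 0 255"
}}

```text
time_s: 4.07
ee_pos: [0.6039, -0.0708, 0.1519]
eef_rot: [-3.141, 0.0, 1.661]
force: [-0.6, -0.1, -1.3]
grip_width: 0.0456
grip_force: 12.0
```

```bash
cat > w2.py <<'E'
from h import *
c=ctrl.camera('wrist');W=cloud(c);p=c['pixels']
cv2.imwrite('pics/wrist2.png',p[...,::-1])
o=ctrl.get_obs();print(o['time_s'],o['ee_pos'],np.degrees(o['eef_rot']),o['grip_width'])
near=np.hypot(W[...,0]-.6046,W[...,1]-.0314)<.06
m=near&(W[...,2]>.053)&(W[...,2]<.068)
q=W[m];print(len(q),cv2.minAreaRect((q[:,:2]*1000).astype(np.float32)))
c0=np.array([.6046,.0314]);A=np.c_[q[:,:2]-c0,np.ones(len(q))]
for i in range(3):
    s,*_=np.linalg.lstsq(A,q[:,2],rcond=None);e=abs(A@s-q[:,2]);k=e<.002;A=A[k];q=q[k]
print('slope',s,len(q),cv2.minAreaRect((q[:,:2]*1000).astype(np.float32)))
b=W[near&(W[...,2]>.015)&(W[...,2]<.03)];print('base',len(b),np.median(b[:,2]))
v,u=np.where(m);print('px',u.min(),u.max(),v.min(),v.max())
# held pad
hsv=cv2.cvtColor(p,cv2.COLOR_RGB2HSV)
m=(np.linalg.norm(W-o['ee_pos'],axis=-1)<.05)&(hsv[...,1]>95)
q=W[m];print('pad',len(q))
if len(q)>20:
    print(cv2.minAreaRect((q[:,:2]*1000).astype(np.float32)))
    A=np.c_[q[:,:2]-o['ee_pos'][:2],np.ones(len(q))];print(np.linalg.lstsq(A,q[:,2],rcond=None)[0])
E
python3 w2.py
```

```text
4.1167 [ 0.60382125 -0.07106508  0.15195629] [-1.79987955e+02  5.33360058e-03  9.51390800e+01] 0.04605867181454394
4808 ((603.5439453125, 33.295074462890625), (42.02724075317383, 71.83781433105469), 5.309207439422607)
slope [ 0.00454562 -0.06892716  0.0593325 ] 4772 ((603.5430297851562, 33.30513381958008), (42.02724075317383, 71.8176040649414), 5.309207439422607)
base 7757 0.02119904801921363
px 308 360 31 124
pad 8105
((603.2001953125, -70.98576354980469), (47.29425048828125, 72.0152816772461), 5.285027503967285)
[-0.00458194 -0.00359327  0.15494322]
```

View pics/wrist2.png

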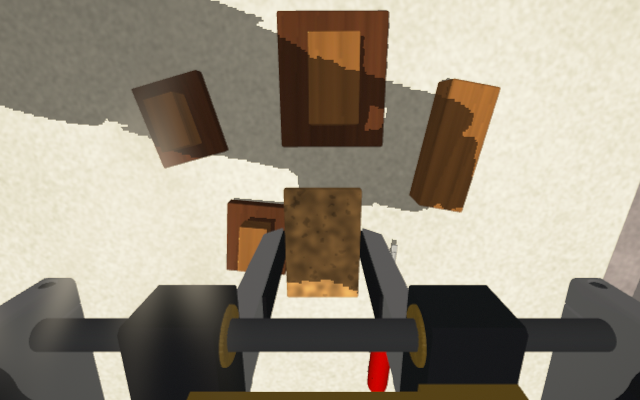

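The wrist view shows the stud at (334,77) and the pad held square at (322,242). I'll tilt 4° about the stud's y axis and bring it over the stud.

Call:
{"method": "carry_out", "body": {
  "motion": "0 0.02 0 -0.8 -0.08 0 255;0 0.02 0 -0.8 -0.08 0 255;0 0.02 0 -0.8 -0.08 0 255;0 0.02 0 -0.8 -0.07 0 255;0.0002 0.0235 -0.015 -0.75 -0.06 0 255;0 0 -0.02 0 0 0 255;0 0 -0.02 0 0 0 255;0 0 -0.015 0 0 0 255;0 0 -0.008 0 0 0 255;0 0 -0.004 0 0 0 255;0 0 0 0 0 0 255;0 0 0 0 0 0 255;0 0 0 0 0 0 255"
}}

```text
time_s: 5.2
ee_pos: [0.6047, 0.0331, 0.0711]
eef_rot: [3.14, 0.069, 1.661]
force: [0.6, -0.2, -0.5]
grip_width: 0.0457
grip_force: 12.0
```

Call:
{"method": "carry_out", "body": {
  "motion": "-0.0004 0 -0.003 0 0 0 255;0 0 -0.003 0 0 0 255;0 0 -0.0015 0 0 0 255;0 0 -0.001 0 0 0 255;0 0 0 0 0 0 255;0 0 0 0 0 0 255"
}}

```text
time_s: 5.7
ee_pos: [0.6038, 0.0334, 0.062]
eef_rot: [3.142, 0.069, 1.662]
force: [-2.5, -0.3, 5.3]
grip_width: 0.0459
grip_force: 12.0
```

Call:
{"method": "carry_out", "body": {
  "motion": "0 0 -0.0006 0 0 0 255;0 0 0 0 0 0 255;0 0 0 0 0 0 255"
}}

```text
time_s: 5.95
ee_pos: [0.6038, 0.0334, 0.0619]
eef_rot: [3.141, 0.069, 1.662]
force: [-6.0, 0.4, 10.4]
grip_width: 0.0457
grip_force: 12.0
```

Contact made. I'll relax the push slightly and open.

Call:
{"method": "carry_out", "body": {
  "motion": "0 0 0.0006 0 0 0 255;0 0 0 0 0 0 255;0 0 0 0 0 0 110;0 0 0 0 0 0 80;0 0 0 0 0 0 40;0 0 0 0 0 0 0;0 0 0 0 0 0 0;0 0 0 0 0 0 0;0 0 0.005 0 0 0 0;0 0 0.02 0.8 0.08 0 0;0 0 0.03 0.8 0.08 0 0;0 0 0.04 0.8 0.08 0 0;0 -0.03 0.02 0.8 0.07 0 0;0 -0.03 0 0.75 0.06 0 0;0 -0.03 0 0 0 0 0;0 0 0 0 0 0 0;0 0 0 0 0 0 0"
}}

```text
time_s: 7.37
ee_pos: [0.6037, -0.0578, 0.1768]
eef_rot: [3.141, 0.0, 1.66]
force: [0.2, 1.4, -0.4]
grip_width: 0.0943
grip_force: 0.0
```

```bash
sed -i 's/wrist2/wrist3/; s/W\[...,2\]>.053/W[...,2]>.055/; s/W\[...,2\]<.068/W[...,2]<.080/' w2.py; python3 w2.py
python3 - <<'E'
from h import *
for n in('scene','top'):
    W=cloud(ctrl.camera(n));m=(np.hypot(W[...,0]-.604,W[...,1]-.033)<.06)&(W[...,2]>.057)&(W[...,2]<.08)
    q=W[m];print(n,len(q),cv2.minAreaRect((q[:,:2]*1000).astype(np.float32)),np.median(q[:,2]))
E
```

```text
7.4167 [ 0.60375176 -0.05663059  0.1766987 ] [ 1.79998919e+02 -8.26703171e-03  9.51649733e+01] 0.09395982291997469
4388 ((603.8652954101562, 33.6800422668457), (46.16264724731445, 71.3831558227539), 5.1035871505737305)
slope [ 0.00661081 -0.06904071  0.06534438] 4358 ((603.8344116210938, 33.577247619628906), (46.0023307800293, 71.18681335449219), 5.337603569030762)
base 6000 0.021215975059434566
px 306 358 53 137
pad 42
((556.7618408203125, -61.670440673828125), (0.6151593327522278, 16.210302352905273), 5.186468124389648)
[ 3.34813277 -0.16969877  0.33496876]
scene 485 ((604.336669921875, 31.087169647216797), (47.498779296875, 72.76826477050781), 4.605648994445801) 0.06570160689868099
top 509 ((604.999267578125, 36.890777587890625), (46.25107955932617, 63.629112243652344), 5.238429546356201) 0.06583889312650593
```

View pics/wrist3.png

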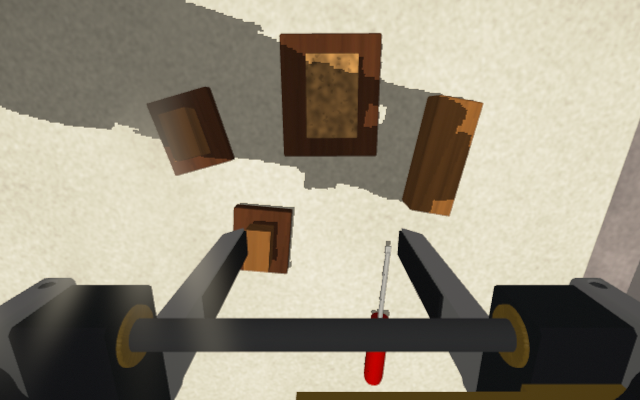

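The wrist view shows the pad at (332,95), flush and square on the stud, within about 0.5 mm. Next is the gauge: which side is its mark on?

Run:
```python
from h import *
im=np.mean([ctrl.camera('scene')['pixels'][105:180,365:425].astype(float) for _ in range(3)],0)
cv2.imwrite('pics/g1.png',cv2.resize(np.clip(im*1.5,0,255).astype(np.uint8)[...,::-1],None,fx=8,fy=8,interpolation=cv2.INTER_CUBIC))
```

```text
(no output)
```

View pics/g1.png

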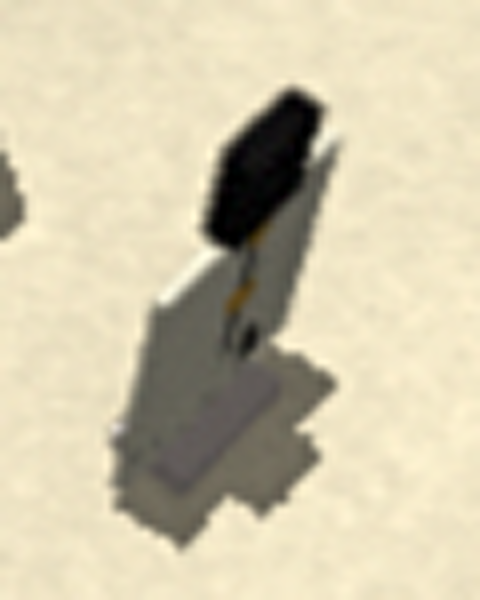

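The crop shows the mark at (248,338), to the right (+y side) of the needle tip at (228,345). So gauge +x points to yaw of about 110.5°, which turns by about -15° onto the stud's +x.

Call:
{"method": "carry_out", "body": {
  "motion": "-0.0073 0.0261 0.006 0 0 1.28 0;-0.0073 0.0261 0.006 0 0 1.28 0;-0.0073 0.0261 0.006 0 0 1.28 0;-0.0073 0.0261 0.006 0 0 1.28 0;-0.0073 0.0261 0.006 0 0 1.28 0;-0.0073 0.0261 0.006 0 0 1.28 0;-0.0073 0.0261 0.006 0 0 1.28 0;-0.0073 0.0261 0.006 0 0 1.28 0;-0.0073 0.0261 0.006 0 0 1.28 0;-0.0073 0.0261 0.006 0 0 1.28 0;-0.0073 0.0261 0.006 0 0 1.28 0;-0.0073 0.0261 0.006 0 0 1.28 0;0 0 0 0 0 0 0;0 0 0 0 0 0 0;0 0 0 0 0 0 0"
}}

```text
time_s: 8.92
ee_pos: [0.5161, 0.2564, 0.2482]
eef_rot: [-3.141, 0.0, 1.93]
force: [0.6, -0.1, -0.2]
grip_width: 0.0941
grip_force: 0.0
```

Run:
```python
from h import *
o=ctrl.get_obs();print(o['ee_pos'],np.degrees(o['eef_rot']))
W=cloud(ctrl.camera('wrist'));n=np.hypot(W[...,0]-.5167,W[...,1]-.2557)
for r,a,b in((.04,.145,.17),(.06,.1,.125),(.05,.008,.02)):
    q=W[(n<r)&(W[...,2]>a)&(W[...,2]<b)];print(len(q),len(q)>5 and (cv2.minAreaRect((q[:,:2]*1000).astype(np.float32)),np.percentile(q[:,2],[5,50,95])))
```

```text
[0.51610818 0.25635743 0.24819782] [-1.79969745e+02  1.16426984e-02  1.10584797e+02]
789 (((514.3733520507812, 258.7870788574219), (15.611255645751953, 39.72770309448242), 20.60671615600586), array([0.15441581, 0.15873868, 0.16006774]))
270 (((515.9361572265625, 259.4627685546875), (13.763115882873535, 99.08965301513672), 24.597354888916016), array([0.11560229, 0.11707952, 0.11863576]))
598 (((514.3883666992188, 258.51092529296875), (33.2027473449707, 59.69438934326172), 21.256258010864258), array([0.00969925, 0.01109663, 0.01248353]))
```

Call:
{"method": "carry_out", "body": {
  "motion": "-0.0005 0.0012 -0.03 0 0 0 0;0 0 -0.03 0 0 0 0;0 0 -0.03 0 0 0 0;0 0 -0.022 0 0 0 0;0 0 -0.012 0 0 0 0;0 0 -0.003 0 0 0 0;0 0 0 0 0 0 120;0 0 0 0 0 0 200;0 0 0 0 0 0 255;0 0 0 0 0 0 255;0 0 0 0 0 0 255;0 0 0 0 0 0 255;0 0 0 0 0 0 255;0 0 0 0 0 0 255;0 0 0 0 0 0 255;0 0 0 0 0 0 255",
  "grip_force": 40
}}

```text
time_s: 10.3
ee_pos: [0.5157, 0.2578, 0.1215]
eef_rot: [-3.141, 0.0, 1.93]
force: [0.1, -0.5, -0.9]
grip_width: 0.0302
grip_force: 0.0
```

Call:
{"method": "carry_out", "body": {
  "motion": "0 0 0 0 0 0 255;0 0 0 0 0 0 255;0 0 0 0 0 0 255;0 0 0 0 0 0 255;0 0 0 0 0 0 255;0 0 0 0 0 0 255"
}}

```text
time_s: 10.8
ee_pos: [0.5157, 0.2578, 0.1215]
eef_rot: [-3.141, 0.0, 1.93]
force: [-0.3, -1.2, -0.4]
grip_width: 0.0157
grip_force: 40.0
```

Call:
{"method": "carry_out", "body": {
  "motion": "0 0 0.02 0 0 0 255;0 0 0.035 0 0 0 255;0.0105 -0.023 0.027 0 0 -5.3 255;0.0105 -0.023 0.027 0 0 -5.3 255;0.0105 -0.023 0.027 0 0 -5.3 255;0.0105 -0.023 0.027 0 0 -5.3 255;0.0105 -0.023 0.027 0 0 -5.3 255;0.0105 -0.023 0.027 0 0 -5.3 255;0.0105 -0.023 0.027 0 0 -5.3 255;0.0105 -0.023 0.027 0 0 -5.3 255;0.0105 -0.023 0.027 0 0 -5.3 255;0.0105 -0.023 0.027 0 0 -5.3 255;0 0 0 -2.7 -4.2 0 255;0 0 0 -2.7 -4.2 0 255;0 0 0 -2.7 -4.2 0 255;0 0 0 -2.7 -4.2 0 255;0 0 0 -2.7 -4.2 0 255;0 0 0 -2.7 -4.2 0 255;0 0 0 0 0 0 255;0 0 0 0 0 0 255"
}}

```text
time_s: 12.47
ee_pos: [0.62, 0.0284, 0.4464]
eef_rot: [2.621, 0.003, 1.005]
force: [0.1, -0.4, -3.2]
grip_width: 0.0161
grip_force: 40.0
```

Call:
{"method": "carry_out", "body": {
  "motion": "0 0 0 0 0 0 255;0 0 0 0 0 0 255;0 0 0 0 0 0 255;0 0 0 0 0 0 255;0 0 0 0 0 0 255;0 0 0 0 0 0 255;0 0 0 0 0 0 255;0 0 0 0 0 0 255;0 0 0 0 0 0 255;0 0 0 0 0 0 255;0 0 0 0 0 0 255;0 0 0 0 0 0 255;0 0 0 0 0 0 255;0 0 0 0 0 0 255;0 0 0 0 0 0 255;0 0 0 0 0 0 255;0 0 0 0 0 0 255;0 0 0 0 0 0 255;0 0 0 0 0 0 255;0 0 0 0 0 0 255"
}}

```text
time_s: 14.13
ee_pos: [0.6207, 0.0278, 0.4465]
eef_rot: [2.619, 0.003, 1.004]
force: [0.0, 0.2, -3.0]
grip_width: 0.0161
grip_force: 40.0
```

```bash
cat > g.py <<'E'
# rectify the near dial face (gauge y=-3mm) to 5 px/mm using the tool pose: gauge x=tool x, z=-tool z; TCP at gauge z=zt
from h import *
import sys
out,zt,sgn=sys.argv[1],float(sys.argv[2]),-1
cs=[ctrl.camera('scene') for _ in range(8)];c=cs[0]
im=np.mean([k['pixels'].astype(float) for k in cs],0)
o=ctrl.get_obs();print(o['time_s'],o['ee_pos'],np.degrees(o['eef_rot']),o['force'])
T=R.from_euler('xyz',o['eef_rot']).as_matrix();gx,gz=T[:,0],-T[:,2];gy=np.cross(gz,gx)
lean=np.arctan2(gx[2]*-1,gz[2]);print('lean',lean,'gx yaw',np.degrees(np.arctan2(gx[1],gx[0])))
A=att(c['attitude']);K=np.array(c['K'])
def proj(x,z):
    P=np.array(o['ee_pos'])+gx*x+gz*(z-zt)+gy*sgn*.003
    q=A.T@(P-np.array(c['position']));q=K@[q[0],-q[1],-q[2]];return q[:2]/q[2]
src=np.float32([proj(x,z) for x,z in((-.06,.125),(.06,.125),(.06,0),(-.06,0))]);print(src.round(1))
H=cv2.getPerspectiveTransform(src,np.float32([(0,0),(600,0),(600,625),(0,625)]))
w=cv2.warpPerspective(im.astype(np.float32),H,(600,625),flags=cv2.INTER_CUBIC)
np.save(out+'.npy',w);np.save(out+'_raw.npy',im)
s=w/np.percentile(w,97)*230
cv2.imwrite(f'pics/{out}.png',cv2.resize(np.clip(s,0,255).astype(np.uint8)[:600,:,::-1],(480,480)))
E
python3 g.py d1 0.121
```

```text
14.5333 [0.62070283 0.02778163 0.44655784] [150.04163273   0.15258343  57.5339262 ] [-0.58337453  0.81854815 -2.42734418]
lean 0.0030737725989212366 gx yaw 57.53392619613698
[[309.7  89.7]
 [385.5  95. ]
 [375.6 166.6]
 [307.4 161.2]]
```

View pics/d1.png

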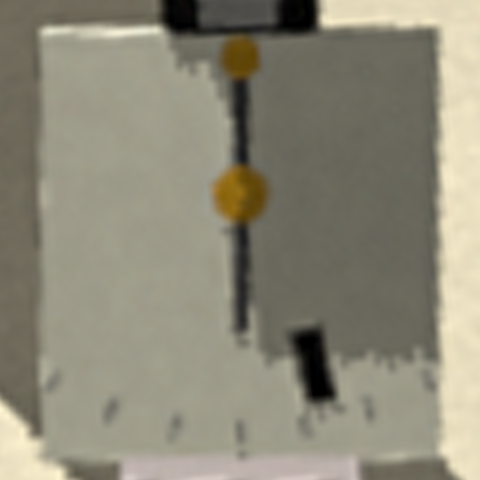

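The rectified dial shows the pivot at (240,57), the bob at (240,194) and the mark centred at (314,365), so the mark is at about 0.236 rad. I'll refine that numerically.

Run:
```python
import numpy as np,cv2
w=np.load('d1.npy');g=w.sum(2)
s=w[...,0]-w[...,2]
def cen(wt,x0,x1,y0,y1,t):
    a=np.clip(wt[y0:y1,x0:x1]-t,0,None);yy,xx=np.mgrid[y0:y1,x0:x1];return np.array([(a*xx).sum(),(a*yy).sum()])/a.sum()
p=cen(s,270,335,50,100,40);b=cen(s,260,340,200,290,40)
print(np.percentile(g[400:520,340:430],[1,50]))
res=[]
for t in(60,90,120,150):
    m=cen(-g,340,440,395,515,-t);v=m-p;res.append((np.arctan2(v[0],v[1]),v/5))
    a=(g[395:515,340:440]<t).astype(np.uint8);y,x=np.nonzero(a);d=np.linalg.svd(np.c_[x-x.mean(),y-y.mean()],full_matrices=False)[2][0];print(t,res[-1],'bar dir',np.arctan2(d[0],d[1])%np.pi)
print('piv',p/5-[60,0],'bob',b/5-[60,0],np.arctan2(*(b-p)))
```

```text
[ -6.04431469 202.14221954]
60 (np.float64(0.23345243495885298), array([18.26024444, 76.79210911])) bar dir 0.23549913600511202
90 (np.float64(0.23327596905861495), array([18.22249995, 76.69350843])) bar dir 0.2386928772004138
120 (np.float64(0.23310179630259803), array([18.19277491, 76.62774419])) bar dir 0.2408894338517772
150 (np.float64(0.232899873898866), array([18.15961295, 76.55684444])) bar dir 0.24104396262552
piv [ 0.20430641 14.39748853] bob [-1.14465577 48.38829244] -0.03966527687459681
```

Call:
{"method": "carry_out", "body": {
  "motion": "0 0 0 2.7 4.2 0 255;0 0 0 2.7 4.2 0 255;0 0 0 2.7 4.2 0 255;0 0 0 2.7 4.2 0 255;0 0 0 2.7 4.2 0 255;0 0 0 2.7 4.2 0 255;-0.0022 0.0018 -0.0289 0 0 4.706 255;-0.0022 0.0018 -0.0289 0 0 4.706 255;-0.0022 0.0018 -0.0289 0 0 4.706 255;-0.0022 0.0018 -0.0289 0 0 4.706 255;-0.0022 0.0018 -0.0289 0 0 4.706 255;-0.0022 0.0018 -0.0289 0 0 4.706 255;-0.0022 0.0018 -0.0289 0 0 4.706 255;-0.0022 0.0018 -0.0289 0 0 4.706 255;0 0 0 -2 -0.18 0 255;0 0 0 -2 -0.18 0 255;0 0 0 0 0 0 255;0 0 0 0 0 0 255;0 0 0 0 0 0 255"
}}

```text
time_s: 16.12
ee_pos: [0.6033, 0.0421, 0.2156]
eef_rot: [3.141, 0.069, 1.662]
force: [0.8, 1.4, -1.9]
grip_width: 0.0155
grip_force: 40.0
```

Call:
{"method": "carry_out", "body": {
  "motion": "0 0 -0.012 0 0 0 255;0 0 -0.009 0 0 0 255;0 0 -0.004 0 0 0 255;0 0 -0.002 0 0 0 255;0 0 -0.001 0 0 0 255;0 0 0 0 0 0 255;0 0 0 0 0 0 255"
}}

```text
time_s: 16.7
ee_pos: [0.6033, 0.0422, 0.1875]
eef_rot: [3.141, 0.07, 1.662]
force: [-0.8, 0.7, -2.3]
grip_width: 0.016
grip_force: 40.0
```

Call:
{"method": "carry_out", "body": {
  "motion": "0 0 -0.0007 0 0 0 255;0 0 -0.0003 0 0 0 255;0 0 0 0 0 0 255;0 0 0 0 0 0 255"
}}

```text
time_s: 17.03
ee_pos: [0.6033, 0.0422, 0.1871]
eef_rot: [3.141, 0.07, 1.662]
force: [-2.7, -0.4, 6.0]
grip_width: 0.0155
grip_force: 40.0
```

The gauge stands flush on the pad, pressed with about 8 N. I'll rock it about its +x foot edge.

Call:
{"method": "carry_out", "body": {
  "motion": "0 0 0 0 0 0 255;0 0 0 0 0 0 255;0 0 0 0 0 0 255;0 0 0 0 0 0 255;-0.00023 0.00253 0.00039 -1.177 -0.107 0 255;-0.00023 0.00253 0.00039 -1.177 -0.107 0 255;-0.00023 0.00254 0.00029 -1.177 -0.107 0 255;-0.00023 0.00254 0.00029 -1.177 -0.107 0 255;0 0 0 0 0 0 255;0 0 0 0 0 0 255"
}}

```text
time_s: 17.87
ee_pos: [0.6025, 0.0525, 0.1883]
eef_rot: [3.141, 0.154, 1.663]
force: [-0.3, -1.3, 5.6]
grip_width: 0.016
grip_force: 40.0
```

Call:
{"method": "carry_out", "body": {
  "motion": "-0.00023 0.00255 0.00018 -1.177 -0.107 0 255;-0.00023 0.00255 0.00018 -1.177 -0.107 0 255;-0.00023 0.00256 0.00007 -1.177 -0.107 0 255;-0.00023 0.00256 0.00007 -1.177 -0.107 0 255;0 0 0 0 0 0 255;0 0 0 0 0 0 255;0 0 0 0 0 0 255;0 0 0 0 0 0 255;0 0 0 0 0 0 255;0 0 0 0 0 0 255;0 0 0 0 0 0 255;0 0 0 0 0 0 255;0 0 0 0 0 0 255;0 0 0 0 0 0 255;0 0 0 0 0 0 255;0 0 0 0 0 0 255;0 0 0 0 0 0 255;0 0 0 0 0 0 255"
}}

```text
time_s: 19.37
ee_pos: [0.6015, 0.0626, 0.1888]
eef_rot: [3.141, 0.236, 1.662]
force: [-0.8, -0.0, 5.0]
grip_width: 0.016
grip_force: 40.0
```

```bash
python3 g.py d2 0.121
python3 - <<'E'
import cv2,numpy as np
a=cv2.imread('pics/d2.png');r=np.load('d2_raw.npy')
r=r[130:260,270:420];r=cv2.resize(np.clip(r*1.4,0,255).astype(np.uint8)[...,::-1],None,fx=2.1,fy=3.6923,interpolation=2)
r=cv2.resize(r,(315,480));cv2.imwrite('pics/d2c.png',np.hstack([a,r]))
E
```

```text
19.7667 [0.60154812 0.06262679 0.18878447] [179.94163053  13.52128096  95.22254742] [-0.85952869  1.00304144  6.12674391]
lean 0.23599098972746363 gx yaw 95.22254741996574
[[329.  176.1]
 [371.1 160. ]
 [356.4 192.3]
 [318.1 208.7]]
```

View pics/d2c.png

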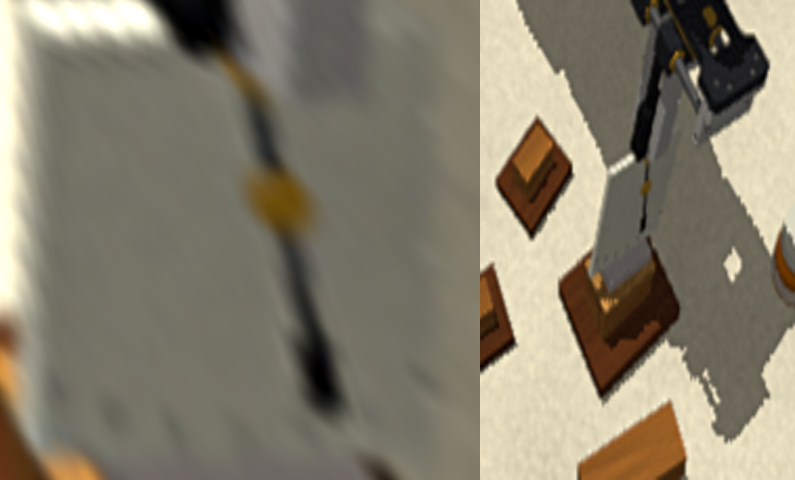

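The needle runs straight into the mark: the bob is at (280,202) and the mark at (322,375). The direction between them is about 0.238, and the gauge's lean is 0.236. I'll check numerically that the pad hasn't shifted, then hand in.

Run:
```python
from h import *
a=np.radians(95.2);ex=np.array([np.cos(a),np.sin(a)]);ey=np.array([-ex[1],ex[0]])
for n in('wrist','scene','top'):
    W=cloud(ctrl.camera(n));d=W[...,:2]-[.604,.033];X=d@ex;Y=d@ey;e=W[...,2]-(.0655-.07*X)
    m=(abs(e)<.0025)&(abs(X)<.05)&(abs(Y)<.035);print(n,m.sum(),np.round(1000*np.percentile(X[m],[1,99]),1),np.round(1000*np.percentile(Y[m],[1,99]),1))
o=ctrl.get_obs();print(o['force'],o['time_s'])
```

```text
wrist 796 [-34.   36.1] [-22.8  22.8]
scene 134 [-37.3  32.8] [-24.   22.2]
top 130 [-35.3  34.4] [-24.2  21.6]
[-0.25218882  0.11258754  5.34338973] 19.9167
```

```bash
python3 -c "
from station import ctrl
print(ctrl.hand_in())"
```

```text
the job is handed in; nothing more can be done
None
```

I handed the job in at about 20 s: the pad lies square on the stud, and I'm holding the gauge on it with about 8 N, leaning 0.236 rad against a mark measured at about 0.235 rad; no verdict came back.

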